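# Unstack a bearing unit's parts into their nests

## Robot

A 6-joint arm with a two-finger parallel gripper is mounted at the origin on the work surface. World frame = base frame: x ahead of the robot, y to its left, z up, the work surface at z = 0. Lengths are in m, angles in degrees, forces in N, time in s.
With the tool pointing down it reaches from about 0.3 to 0.775 m from the base axis. Payload 14.6 kg.
Tool frame: the origin (TCP) lies on the centre line of the jaws, within the pads' length; the fingertips stand 25 mm ahead of it and the grasp point (between the pads) lies 6 mm ahead of it; z points along the fingers, y is the line along which they close (so a half turn about z gives the same grasp; the last joint's range is limited). The gripper opens to 94 mm and grips with 3 to 60 N. Pads are 16 mm wide; open, the fingers measure 119 mm over their backs; the gripper's body (75 mm by 177 mm) begins 78 mm behind the grasp point.
Start: joints at [66.773, 17.183, 87.147, -0, 75.671, -3.816], TCP at [0.183, 0.519, 0.23] pointing down, gripper open.
Joint ranges: [-173.82, 173.82], [-45.26, 126.66], [13.44, 144.39], [-59.66, 239.66], [0, 175.72], [-146.38, 146.38]. Speed limits (degrees/s): [127.2, 127.2, 147.25, 180, 180, 180].

## Interface

Orientations are given as [roll, pitch, yaw] about the fixed x, y, z axes, in that order (R = Rz(yaw) Ry(pitch) Rx(roll)).
In Python, from workcell import sensors, grab_frame, get_calibration, job gives the robot as it stands. The module is installed in compiled form; this text tells all that it offers.
- The arm moves only by the tool apply_moves, never from a script. Its argument "commands" is a list of rows, each an object with "gripper": the closure, from -1 (fully open) to 1 (shut); "linear": the shift along the tool's x, y, z as a fraction of full scale, a list of three; "yaw": the turn about the tool's z as a fraction of full scale. A call has 1 to 8 rows; each row shifts and turns the commanded pose from where the row before left it, along the tool's axes as they then stand; what a row does not reach is not made up. Full scale, the value 1, is 200 mm for a shift and 0.15 rad for a turn. A row lasts 1/10 s, in which the tool goes at most 50 mm and 8.59 degrees, less where a joint would pass 70% of its speed; a pose out of reach is approached as far as the arm can. A call with a number of a shift or a turn outside -1 to 1 is refused whole. A call with a gripper value outside its range is refused whole. The fingers move at their own pace and stop on an object; the grip force is fixed at half the most. Time passes only in rows, so rows that do not move let the fingers close. It gives the time, the measured TCP pose, the force, the opening and the grip force at its end, in the units of the state.
- sensors.get_state(): the state, without advancing time (a new reading comes with each control period).
- grab_frame(name): name is "scene" or "top" or "wrist"; returns the picture (420x560x3 uint8, red, green, blue); there is no depth.
- get_calibration(name): a dict with "K" (3x3 intrinsics, pixels), "view" (4x4, takes a point from world to camera coordinates). Camera axes: x right, y up, looking along -z (the intrinsics and any distortion apply to the point x, -y, -z); pixel columns grow to the right and rows downward; lengths in m; the calibration is good to about 2 mm. A picture is of the moment at which its call begins: read the wrist's pose just before it. get_calibration takes no time and is no camera call; for the wrist camera it gives the pose at the moment of the call.
- job.hand_in(): hands the job in; it is judged then, once.
The state is a dict: "time_s": time; "joints": joint angles; "dq": joint speeds; "effort": joint torques, N m; "tool_pos": TCP position; "eef_rot": TCP orientation; "wrist_force": force on the tool from outside, world axes, zero at the start; "moment": the same for the moment, N m; "finger_gap": finger opening in m; "grip_force": force on a finger pad.
Only numpy, scipy, OpenCV 4.12 (cv2) and the standard library are available. Lean on these libraries where they do the work, as an engineer would, in place of code of your own. Each camera call takes 0.05 s, during which the arm holds its last target. There are 200 camera calls.

## Task

The four metal parts of a bearing unit stand in one stack on the assembly bench. Take the stack apart from the top down and set each part gently, without dropping it, flat inside the low-rimmed nest that has its own outline: the round bushing in the round nest, the hexagonal nut in the hexagonal one, the square bearing block in the square one and the long base plate in the long one. Leave the parts lying there, and do not disturb the blue pipe offcut or the cordless driver.

Things in the scene. Friction and masses are not known exactly. Their poses are not given: they have to be found in the camera images.
- bushing: Plain steel bushing (short tube), outside diameter 32, bore 18, height 32 mm, about 0.1 kg; top of the stack, standing on the hexagonal nut. Origin: centre of its underside, z up.
- hex_nut: Large dark plain steel hexagonal nut, 40 mm across flats (46 across corners), 24 mm high, about 0.18 kg, its bore only shown as a black disc; second from the top, on the bearing block. Origin: centre of its underside, z up. Its x axis is square to a pair of flats (flats face every 60 degrees from x).
- bearing_block: Square aluminium bearing block, 56 x 56 mm and 24 mm high, about 0.2 kg; third from the top, on the base plate. Origin: centre of its underside, z up. x and y are square to its sides.
- base_plate: Long aluminium base plate, 60 mm along its x, 120 mm along its y, 22 mm thick, with dark bolt holes at its corners, about 0.4 kg; bottom of the stack, flat on the bench. Origin: centre of its underside, z up. The parts above lie roughly over its middle (up to 12 mm off along y) and are turned a little.
- round_nest: Fixed nest: a white rim 5 mm thick around a dark floor; the floor's top is 3 mm and the rim's top 8 mm above the bench. Round, 50 mm inside, 60 mm outside. Origin: centre of its underside, z up.
- hex_nest: Fixed nest: a white rim 5 mm thick around a dark floor; the floor's top is 3 mm and the rim's top 8 mm above the bench. Hexagonal, 56 mm across flats inside, 66 outside. Origin: centre of its underside, z up. Its x axis is square to a pair of flats.
- block_nest: Fixed nest: a white rim 5 mm thick around a dark floor; the floor's top is 3 mm and the rim's top 8 mm above the bench. Square, 72 mm inside, 82 mm outside. Origin: centre of its underside, z up. x and y are square to its sides.
- plate_nest: Fixed nest: a white rim 5 mm thick around a dark floor; the floor's top is 3 mm and the rim's top 8 mm above the bench. Oblong, inside 76 mm along its x and 136 mm along its y; outside 86 x 146 mm. Origin: centre of its underside, z up.
- pipe_offcut: Bystander: a loose piece of blue plastic pipe standing upright among the nests, diameter 80, height 55 mm. Not to be disturbed. Origin: centre of its underside, z up.
- driver: Bystander: a green and black cordless driver lying on its side at the left of the work, 60 mm high; its nose reaches 150 mm along its x, its handle and battery 170 mm along its y. Not to be disturbed. Origin: on the bench under its motor, z up.
Not all that is in view belongs to the job. What is shaped like the bushing but orange is not meant.

How it is judged:
By the outcome, as a careful person would: the job done as asked, in the order asked, and still so for the second after the job is handed in, with the robot touching nothing.
It also fails if it takes over 120 s, if anything falls off the work surface, if the arm or the gripper's body presses on something with over 40 N, if the wrist force passes 120 N, or if a joint passes its speed limit or range.

## Working session

There is one attempt and no reset: what is moved stays moved. The work goes in short steps, Python scripts to look and compute and a tool call to move; the robot and the scene stay as the last step left them, time stands still between calls to the robot, and variables do not carry over. Pictures are saved under pics/ and viewed, at most 15 in all, crops included, and the job is handed in when it is done.

Besides the shell and the picture viewer there is one more tool, called after "Request:" in YAML: its name, and indented under it one key for each argument. apply_moves: Moves the arm, as the interface text tells. Its arguments: {"type":"object","properties":{"commands":{"type":"array"}},"required":["commands"]}

```bash
mkdir -p pics; python3 - <<'E'
from workcell import *
import cv2,numpy as np
print(sensors.get_state())
for n in("scene","top"):
    c=get_calibration(n);print(n,c)
    f=grab_frame(n);cv2.imwrite(f"pics/{n}0.png",f[:,:,::-1])
E
```

```text
{'time_s': 0.0, 'joints': array([ 6.67721114e+01,  1.72159763e+01,  8.71795781e+01,  1.37111011e-03,
        7.56698163e+01, -3.81619487e+00]), 'dq': array([-0.0220438 , -0.07151325, -0.02088289, -0.03896228, -0.02216127,
        0.03359451]), 'effort': array([-3.48988069e-03, -5.31794751e+01, -3.52736771e+01,  7.06623774e-02,
        2.43997585e-02, -8.42062036e-05]), 'tool_pos': array([0.18270498, 0.51852641, 0.22988831]), 'eef_rot': array([-1.79934863e+02, -5.67592133e-03,  1.60587963e+02]), 'wrist_force': array([-0.32259575,  0.82251901,  1.2844531 ]), 'moment': array([-0.0545748 ,  0.01335134,  0.04264892]), 'grip_force': 0.0, 'finger_gap': 0.09376733754757434}
scene {'K': array([[532.41823853,   0.        , 275.89432584],
       [  0.        , 532.41823853, 213.38644221],
       [  0.        ,   0.        ,   1.        ]]), 'view': array([[ 0.72374346,  0.69002626, -0.007692  , -0.43338298],
       [-0.47083413,  0.50192849,  0.72552258,  0.12320475],
       [ 0.50449046, -0.52147057,  0.68815538, -1.33087641],
       [ 0.        ,  0.        ,  0.        ,  1.        ]])}
top {'K': array([[539.41231994,   0.        , 278.69459282],
       [  0.        , 539.41231994, 212.27014027],
       [  0.        ,   0.        ,   1.        ]]), 'view': array([[-2.68600684e-02, -9.99627217e-01, -4.89518374e-03,
         1.22449717e-01],
       [ 9.80955804e-01, -2.73000752e-02,  1.92302929e-01,
        -5.06959122e-01],
       [-1.92364881e-01,  3.63310934e-04,  9.81323403e-01,
        -1.24994015e+00],
       [ 0.00000000e+00,  0.00000000e+00,  0.00000000e+00,
         1.00000000e+00]])}
```

View pics/scene0.png

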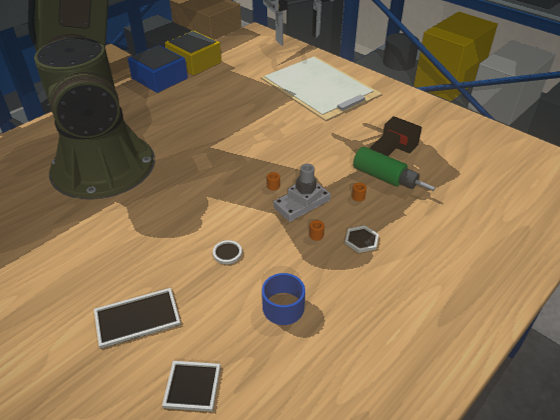

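View pics/top0.png

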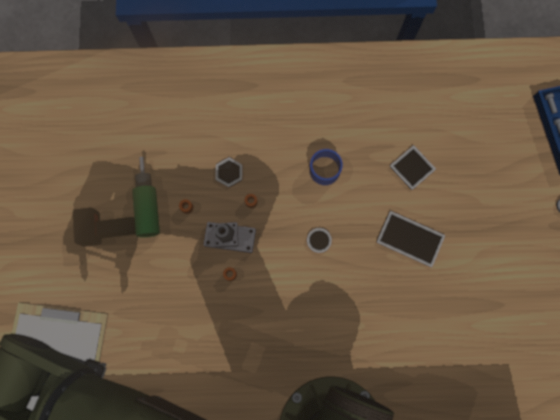

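The scene view shows the stack at (305,190) in scene and (228,235) in top. The grey bushing is on top at scene (307,172). The orange look-alikes are at top (186,207), (251,201) and (230,274), and they are not meant. Next I measure the nests and look at an enlarged crop.

```bash
cat > h.py <<'E'
from workcell import *
import cv2,numpy as np
def ray(n,uv,z,c=None):
    c=c or get_calibration(n);K=c["K"];V=c["view"]
    uv=np.atleast_2d(np.array(uv,float));h=np.c_[uv,np.ones(len(uv))]@np.linalg.inv(K).T
    d=(h*[1,-1,-1])@V[:3,:3]; o=-V[:3,:3].T@V[:3,3]
    return o+d*((z-o[2])/d[:,2:])
def blobs(m,lo,hi):
    cs,_=cv2.findContours(m.astype(np.uint8)*255,cv2.RETR_EXTERNAL,cv2.CHAIN_APPROX_NONE)
    return [c[:,0] for c in cs if lo<cv2.contourArea(c)<hi]
def rect(P): # metric min-area rect of Nx3 points
    (cx,cy),(w,h),a=cv2.minAreaRect((P[:,:2]*1000).astype(np.float32));return np.round([cx,cy,w,h,a],1)
E
python3 - <<'E'
from h import *
f=cv2.imread("pics/top0.png");hsv=cv2.cvtColor(f,cv2.COLOR_BGR2HSV);H,S,V=[hsv[...,i].astype(int) for i in range(3)]
print("white rims outer")
m=(S<45)&(V>115);m[:, :130]=0;m[:130]=0;m[290:]=0
for b in blobs(m,60,6000): print(b.mean(0).round(),rect(ray("top",b,.008)))
print("orange")
for b in blobs((H<13)&(S>170)&(V>60),15,600): print(b.mean(0).round(),rect(ray("top",b,.03)))
print("blue")
m=(H>105)&(H<125)&(S>120);m[:130]=0
for b in blobs(m,200,3000): print(b.mean(0).round(),rect(ray("top",b,.055)))
print("green")
for b in blobs((H>45)&(H<80)&(S>100),200,5000): print(b.mean(0).round(),rect(ray("top",b,.05)))
g=cv2.resize(f[140:290,130:330],(800,600),interpolation=cv2.INTER_CUBIC)
cv2.imwrite("pics/c1.png",cv2.convertScaleAbs(g,alpha=1.6))
E
```

```text
white rims outer
orange
blue
green
```

View pics/c1.png

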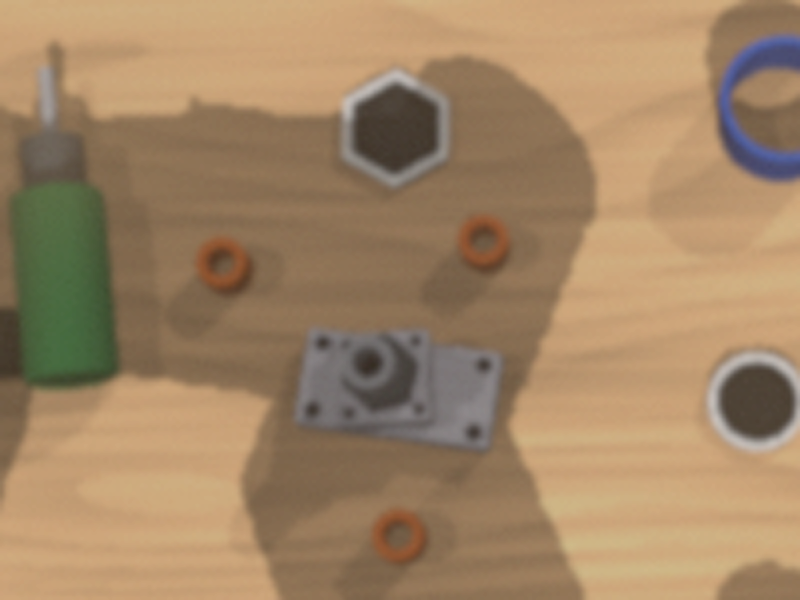

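The crop shows the grey bushing at (368,362) on the hex nut at (380,375), on a block and plate. The three orange rings at (222,265), (484,242) and (400,536) are decoys. The masks found nothing, so I check their colours.

```bash
python3 - <<'E'
from h import *
f=cv2.imread("pics/top0.png");hsv=cv2.cvtColor(f,cv2.COLOR_BGR2HSV)
for p in [(146,210),(414,167),(410,237),(308,239),(311,167),(186,200),(218,168),(213,233),(380,170)]: print(p,f[p[1],p[0]],hsv[p[1],p[0]])
print(((hsv[...,0]>45)&(hsv[...,0]<80)&(hsv[...,1]>100)).sum())
m=((hsv[...,0]>45)&(hsv[...,0]<80)&(hsv[...,1]>100)).astype(np.uint8)*255
c,_=cv2.findContours(m,cv2.RETR_EXTERNAL,cv2.CHAIN_APPROX_NONE);print(len(c),c[0].shape,c[0].dtype,max(cv2.contourArea(x) for x in c))
E
```

```text
(146, 210) [39 65 45] [ 53 102  65]
(414, 167) [31 37 43] [15 71 43]
(410, 237) [32 37 43] [14 65 43]
(308, 239) [111 113 118] [  9  15 118]
(311, 167) [92 57 52] [116 111  92]
(186, 200) [35 57 91] [ 12 157  91]
(218, 168) [72 75 79] [13 23 79]
(213, 233) [72 72 75] [ 0 10 75]
(380, 170) [ 75 101 126] [ 15 103 126]
179
23 (1, 1, 2) int32 89.5
```

```bash
python3 - <<'E'
from h import *
f=cv2.imread("pics/top0.png");hsv=cv2.cvtColor(f,cv2.COLOR_BGR2HSV);H,S,V=[hsv[...,i].astype(int) for i in range(3)]
print("white rims outer")
m=(S<55)&(V>55);m[:, :160]=0;m[:130]=0;m[290:]=0;m[:,500:]=0
for b in blobs(m,60,6000): print(b.mean(0).round(),rect(ray("top",b,.008)))
print("orange")
for b in blobs((H<14)&(S>135)&(V>40),15,600): print(b.mean(0).round(),rect(ray("top",b,.03)))
print("blue")
m=(H>105)&(H<125)&(S>80);m[:130]=0
for b in blobs(m,200,3000): print(b.mean(0).round(),rect(ray("top",b,.055)))
print("green")
for b in blobs((H>40)&(H<85)&(S>70),200,5000): print(b.mean(0).round(),rect(ray("top",b,.05)))
# bright crop of scene too
s=cv2.imread("pics/scene0.png");hs=cv2.cvtColor(s,cv2.COLOR_BGR2HSV)
m=(hs[...,1]<55)&(hs[...,2]>90);m[:220]=0
print("scene rims")
for b in blobs(m,60,6000): print(b.mean(0).round(),rect(ray("scene",b,.008)))
E
```

```text
white rims outer
[319. 240.] [446.1  11.2  59.3  59.6  88.4]
[229. 237.] [463.8 231.4 122.5  69.4  80.5]
[410. 238.] [ 444.1 -213.6  148.    89.1   63.6]
[228. 172.] [626.9 233.8  65.8  75.8  89.2]
[412. 167.] [ 625.2 -232.1   83.9   84.6   39.4]
orange
[229. 274.] [367.4 230.9  30.7  28.5  44. ]
[185. 206.] [536.  336.7  34.   29.3  43.9]
[251. 200.] [546.6 177.   27.1  30.3  88.9]
blue
[326. 166.] [622.4  -9.1  79.   78.9  36.9]
[555. 147.] [ 651.1 -578.8   99.6   28.8   11. ]
green
[145. 211.] [525.  430.7 120.8  54.1   6.3]
scene rims
[192. 386.] [ 628.8 -234.9   83.7   85.7   39.2]
[135. 317.] [ 448.1 -216.6  146.9   91.7   63.5]
[551. 316.] [990.6 317.6  45.5 143.8  22.6]
[227. 252.] [450.2   8.9  58.3  65.1  46.4]
[361. 239.] [630.1 228.8  75.4  72.4   1.4]
```

Nests, averaged over both cameras in mm:

| Nest | Centre | Orientation |
|---|---|---|
| round | (448,10) | – |
| hex | (628,231) | flats along ±y |
| block | (627,-233) | 39.4° |
| plate | (446,-215) | long axis 63.6° |

The sizes match the task. I turn the wrist to about 92° yaw, then travel over the stack and look.

Request:
apply_moves:
  commands:
    - {"gripper": -1, "linear": [0, 0, 0], "yaw": 1}
    - {"gripper": -1, "linear": [0, 0, 0], "yaw": 1}
    - {"gripper": -1, "linear": [0, 0, 0], "yaw": 1}
    - {"gripper": -1, "linear": [0, 0, 0], "yaw": 1}
    - {"gripper": -1, "linear": [0, 0, 0], "yaw": 1}
    - {"gripper": -1, "linear": [0, 0, 0], "yaw": 1}
    - {"gripper": -1, "linear": [0, 0, 0], "yaw": 1}
    - {"gripper": -1, "linear": [0, 0, 0], "yaw": 1}

```text
time_s: 0.9
tool_pos: [0.1827, 0.5186, 0.2301]
eef_rot: [-180.0, 0.0, 91.5]
wrist_force: [0.4, -0.0, 0.5]
finger_gap: 0.0941
grip_force: 0.0
```

Request:
apply_moves:
  commands:
    - {"gripper": -1, "linear": [-0.18, 0.1, 0], "yaw": 0}
    - {"gripper": -1, "linear": [-0.18, 0.15, 0], "yaw": 0}
    - {"gripper": -1, "linear": [-0.18, 0.17, 0], "yaw": 0}
    - {"gripper": -1, "linear": [-0.18, 0.17, 0], "yaw": 0}
    - {"gripper": -1, "linear": [-0.18, 0.17, 0], "yaw": 0}
    - {"gripper": -1, "linear": [-0.18, 0.17, 0], "yaw": 0}
    - {"gripper": -1, "linear": [-0.18, 0.17, 0], "yaw": 0}
    - {"gripper": -1, "linear": [-0.14, 0.17, 0], "yaw": 0.21}

```text
time_s: 1.7
tool_pos: [0.4467, 0.2449, 0.2304]
eef_rot: [-180.0, 0.0, 90.0]
wrist_force: [0.2, 1.1, -0.2]
finger_gap: 0.094
grip_force: 0.0
```

Request:
apply_moves:
  commands:
    - {"gripper": -1, "linear": [0, 0.13, 0], "yaw": 0}
    - {"gripper": -1, "linear": [0, 0, 0], "yaw": 0}
    - {"gripper": -1, "linear": [0, 0, 0], "yaw": 0}

```text
time_s: 2.0
tool_pos: [0.4714, 0.2468, 0.2298]
eef_rot: [-179.9, 0.0, 90.0]
wrist_force: [-0.6, -0.2, -0.7]
finger_gap: 0.094
grip_force: 0.0
```

```bash
python3 - <<'E'
from h import *
s=sensors.get_state();c=get_calibration("wrist");f=grab_frame("wrist")
print(s["time_s"],s["tool_pos"],s["eef_rot"],c)
cv2.imwrite("pics/w1.png",f[:,:,::-1])
E
```

```text
2.0 [0.47136206 0.24682885 0.22982998] [-1.79928207e+02  2.88978313e-02  8.99973321e+01] {'K': array([[319.13373994,   0.        , 278.56891955],
       [  0.        , 319.13373994, 211.86258267],
       [  0.        ,   0.        ,   1.        ]]), 'view': array([[ 9.99999417e-01,  6.89308455e-04, -8.31732917e-04,
        -4.71974384e-01],
       [-8.71299681e-04,  9.69819787e-01, -2.43821291e-01,
        -2.14620862e-01],
       [ 6.38562963e-04,  2.43821874e-01,  9.69819822e-01,
        -4.51343759e-01],
       [ 0.00000000e+00,  0.00000000e+00,  0.00000000e+00,
         1.00000000e+00]])}
```

View pics/w1.png

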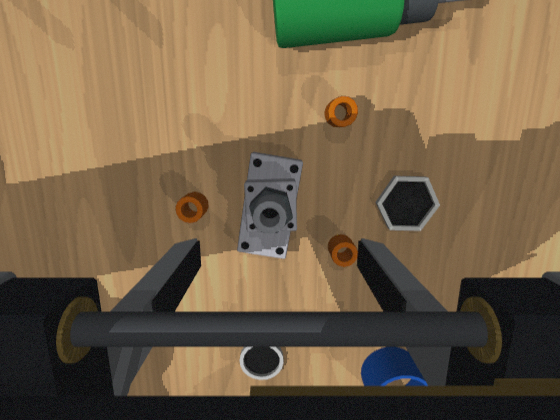

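The wrist view shows the stack: bushing at about (269,213), nut around it, block under it, plate corners near (248,153), (302,160), (284,257) and (239,247). The orange decoys at (191,207), (342,111) and (343,250) are clear of it. I enlarge the stack to pick out corners and confirm the bushing is grey.

```bash
python3 - <<'E'
from h import *
f=cv2.imread("pics/w1.png")[145:265,215:325]
g=cv2.resize(f,None,fx=5,fy=5,interpolation=cv2.INTER_CUBIC);cv2.imwrite("pics/c2.png",cv2.convertScaleAbs(g,alpha=1.4))
E
```

```text
(no output)
```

View pics/c2.png

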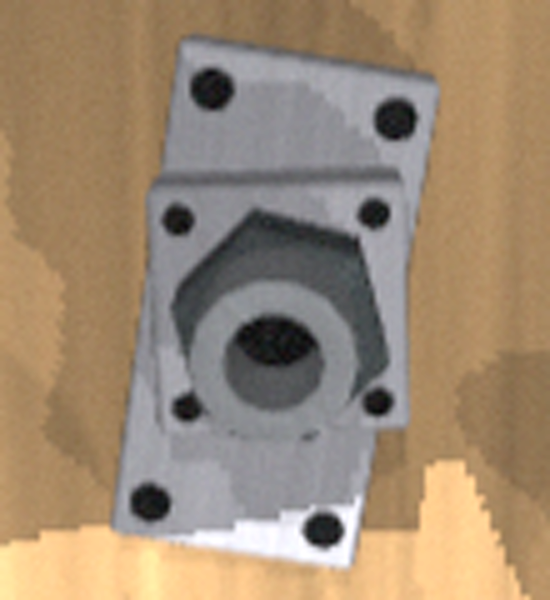

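```bash
python3 - <<'E'
from h import *
c=get_calibration("wrist")
P=lambda l,z:ray("wrist",np.array(l)/5+[215,145]-.4,z,c)*1000
b=P([(272.5,361),(188,361),(357,361)],.102);print("bush",b.round(1))
for n,l,z in(("plate",[(212,89),(396,119),(324,529),(150,502)],.022),("block",[(178,219),(374,213),(377,403),(187,407)],.046)):
    p=P(l,z);print(n,p.mean(0).round(1),"x-ang",np.degrees([np.arctan2(*(p[i]-p[j])[1::-1]) for i,j in((1,0),(2,3))]).round(1),"y-ang",np.degrees([np.arctan2(*(p[i]-p[j])[1::-1]) for i,j in((0,3),(1,2))]).round(1),[np.linalg.norm(p[i]-p[(i+1)%4]).round(1) for i in range(4)])
E
```

```text
bush [[462.8 242.9 102. ]
 [447.3 242.9 102. ]
 [478.4 243.  102. ]]
plate [459.7 232.3  22. ] x-ang [-9.1 -9.3] y-ang [80.6 80.7] [np.float64(42.2), np.float64(100.3), np.float64(42.5), np.float64(100.2)]
block [462.6 239.   46. ] x-ang [1.9 1.4] y-ang [91.6 91.5] [np.float64(42.2), np.float64(42.6), np.float64(42.1), np.float64(42.2)]
```

Bushing (463,243), diameter 31; block (462.6,239) at 1.6°; plate (459.7,232.3), long axis 80.6°. Hole spacings are consistent, so I grasp the bushing with TCP z at 105.

Request:
apply_moves:
  commands:
    - {"gripper": -1, "linear": [-0.02, -0.042, 0.1], "yaw": 0}
    - {"gripper": -1, "linear": [0, 0, 0.15], "yaw": 0}
    - {"gripper": -1, "linear": [0, 0, 0.15], "yaw": 0}
    - {"gripper": -1, "linear": [0, 0, 0.12], "yaw": 0}
    - {"gripper": -1, "linear": [0, 0, 0.07], "yaw": 0}
    - {"gripper": -1, "linear": [0, 0, 0.03], "yaw": 0}
    - {"gripper": -1, "linear": [0, 0, 0], "yaw": 0}
    - {"gripper": -1, "linear": [0, 0, 0], "yaw": 0}

```text
time_s: 2.85
tool_pos: [0.4635, 0.2433, 0.1075]
eef_rot: [179.9, -0.0, 90.0]
wrist_force: [-0.2, 0.4, -0.5]
finger_gap: 0.0942
grip_force: 0.0
```

Request:
apply_moves:
  commands:
    - {"gripper": 1, "linear": [0, 0, 0], "yaw": 0}
    - {"gripper": 1, "linear": [0, 0, 0], "yaw": 0}
    - {"gripper": 1, "linear": [0, 0, 0], "yaw": 0}
    - {"gripper": 1, "linear": [0, 0, 0], "yaw": 0}
    - {"gripper": 1, "linear": [0, 0, 0], "yaw": 0}
    - {"gripper": 1, "linear": [0, 0, 0], "yaw": 0}
    - {"gripper": 1, "linear": [0, 0, 0], "yaw": 0}
    - {"gripper": 1, "linear": [0, 0, 0], "yaw": 0}

```text
time_s: 3.65
tool_pos: [0.4632, 0.243, 0.1064]
eef_rot: [-180.0, 0.0, 90.0]
wrist_force: [0.0, 0.2, 0.2]
finger_gap: 0.0335
grip_force: 0.0
```

Request:
apply_moves:
  commands:
    - {"gripper": 1, "linear": [0, 0, 0], "yaw": 0}
    - {"gripper": 1, "linear": [0, 0, 0], "yaw": 0}
    - {"gripper": 1, "linear": [0, 0, 0], "yaw": 0}
    - {"gripper": 1, "linear": [0, 0, -0.02], "yaw": 0}
    - {"gripper": 1, "linear": [0, 0, -0.06], "yaw": 0}
    - {"gripper": 1, "linear": [0, 0, -0.12], "yaw": 0}
    - {"gripper": 1, "linear": [0, 0, -0.12], "yaw": 0}
    - {"gripper": 1, "linear": [0, 0, 0], "yaw": 0}

```text
time_s: 4.45
tool_pos: [0.4645, 0.2436, 0.1743]
eef_rot: [179.7, -0.1, 90.0]
wrist_force: [-0.2, -0.8, -0.2]
finger_gap: 0.0304
grip_force: 30.0
```

```bash
python3 - <<'E'
from h import *
s=sensors.get_state();c=get_calibration("wrist");f=grab_frame("wrist")
print(s["tool_pos"],s["wrist_force"],s["finger_gap"]);np.savez("w2.npz",K=c["K"],view=c["view"])
cv2.imwrite("pics/w2.png",f[:,:,::-1])
E
```

```text
[0.46445304 0.24357179 0.17431152] [-0.24772064 -0.76844763 -0.2465829 ] 0.030438979329843022
```

View pics/w2.png

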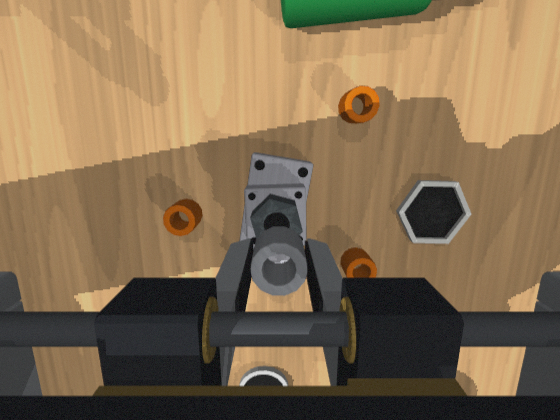

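The bushing is lifted, held between the pads with its ring at (278,266). The nut is still on the block at (277,215). I check the bushing offset in the jaws.

```bash
python3 - <<'E'
from h import *
c=get_calibration("wrist")
print((ray("wrist",[(278.5,265),(250,265),(307,265)],.170,c)*1000).round(1), sensors.get_state()["tool_pos"])
# nest in this view: hex nest
f=cv2.imread("pics/w2.png");hsv=cv2.cvtColor(f,cv2.COLOR_BGR2HSV);m=(hsv[...,1]<50)&(hsv[...,2]>95);m[:,:380]=0;m[270:]=0
for b in blobs(m,300,9000): print(rect(ray("wrist",b,.008,c)))
E
```

```text
[[464.4 246.3 170. ]
 [449.3 246.3 170. ]
 [479.5 246.3 170. ]] [0.4637858  0.24324933 0.1722272 ]
[626.3 234.2  67.   74.3  87.7]
```

Request:
apply_moves:
  commands:
    - {"gripper": 1, "linear": [-0.08, -0.015, 0], "yaw": 0}
    - {"gripper": 1, "linear": [-0.18, -0.01, 0], "yaw": 0}
    - {"gripper": 1, "linear": [-0.22, -0.015, 0], "yaw": 0}
    - {"gripper": 1, "linear": [-0.22, -0.015, 0], "yaw": 0}
    - {"gripper": 1, "linear": [-0.2, -0.015, 0], "yaw": 0}
    - {"gripper": 1, "linear": [-0.16, -0.015, 0], "yaw": 0}
    - {"gripper": 1, "linear": [-0.115, 0, 0], "yaw": 0}
    - {"gripper": 1, "linear": [0, 0, 0], "yaw": 0}

```text
time_s: 5.3
tool_pos: [0.4453, 0.0054, 0.1696]
eef_rot: [-179.9, 0.0, 89.9]
wrist_force: [1.3, 0.2, -0.6]
finger_gap: 0.0302
grip_force: 30.0
```

Request:
apply_moves:
  commands:
    - {"gripper": 1, "linear": [0, 0, 0.08], "yaw": 0}
    - {"gripper": 1, "linear": [0, 0, 0.14], "yaw": 0}
    - {"gripper": 1, "linear": [0, 0, 0.14], "yaw": 0}
    - {"gripper": 1, "linear": [0, 0, 0.1], "yaw": 0}
    - {"gripper": 1, "linear": [0, 0, 0.08], "yaw": 0}
    - {"gripper": 1, "linear": [0, 0, 0.05], "yaw": 0}
    - {"gripper": 1, "linear": [0, 0, 0], "yaw": 0}
    - {"gripper": 1, "linear": [0, 0, 0], "yaw": 0}

```text
time_s: 6.1
tool_pos: [0.4464, 0.0081, 0.0528]
eef_rot: [180.0, -0.0, 90.0]
wrist_force: [-0.1, 0.3, -0.3]
finger_gap: 0.0306
grip_force: 30.0
```

```bash
python3 - <<'E'
from h import *
s=sensors.get_state();c=get_calibration("wrist");f=grab_frame("wrist")
print(s["tool_pos"],s["wrist_force"])
cv2.imwrite("pics/w3.png",f[:,:,::-1])
g=grab_frame("top")
a=cv2.resize(cv2.convertScaleAbs(f[180:400,160:400,::-1],alpha=1.3),(600,550));cv2.imwrite("pics/w3c.png",a)
E
```

```text
[0.44637667 0.00808011 0.05276279] [-0.09135485  0.30337799 -0.33098529]
```

View pics/w3c.png

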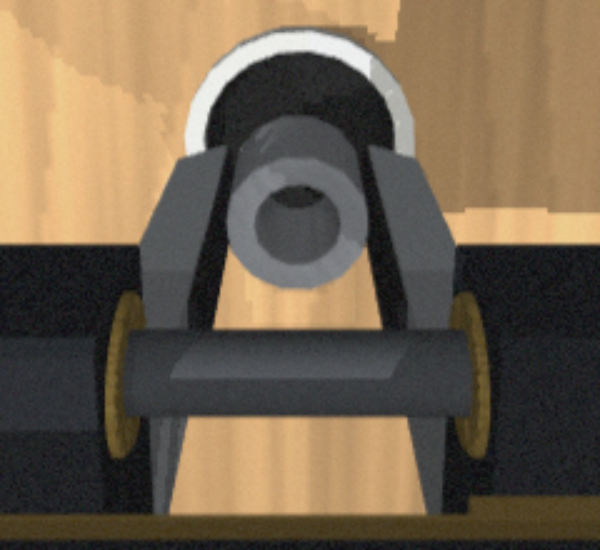

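The bushing hangs over the round nest, centred left to right between the rim's sides at (187,140) and (413,140). I check the fore-aft offset by rays.

```bash
python3 - <<'E'
from h import *
c=get_calibration("wrist");q=lambda u,v,z:(ray("wrist",(160+u*.4,180+v*.4),z,c)*1000)[0].round(1)
print("rim far",q(300,28,.008),"rim L/R",q(185,130,.008),q(415,130,.008),"bush far bottom",q(297,113,.0164),"top near/far",q(297,288,.0484),q(297,158,.0484))
E
```

```text
rim far [448.3  42.9   8. ] rim L/R [418.1  15.7   8. ] [478.6  15.7   8. ] bush far bottom [447.5  22.8  16.4] top near/far [447.5  -8.   48.4] [447.4  22.4  48.4]
```

Request:
apply_moves:
  commands:
    - {"gripper": 1, "linear": [0.024, 0.003, 0.02], "yaw": 0}
    - {"gripper": 1, "linear": [0, 0, 0.02], "yaw": 0}
    - {"gripper": 1, "linear": [0, 0, 0.01], "yaw": 0}
    - {"gripper": 1, "linear": [0, 0, 0.005], "yaw": 0}
    - {"gripper": 1, "linear": [0, 0, 0], "yaw": 0}
    - {"gripper": 1, "linear": [0, 0, 0], "yaw": 0}

```text
time_s: 6.8
tool_pos: [0.447, 0.0128, 0.0415]
eef_rot: [-180.0, -0.0, 90.0]
wrist_force: [-0.4, -0.0, -0.6]
finger_gap: 0.0307
grip_force: 30.0
```

Request:
apply_moves:
  commands:
    - {"gripper": 1, "linear": [0, 0, 0.004], "yaw": 0}
    - {"gripper": 1, "linear": [0, 0, 0], "yaw": 0}
    - {"gripper": 1, "linear": [0, 0, 0], "yaw": 0}

```text
time_s: 7.1
tool_pos: [0.447, 0.0128, 0.0407]
eef_rot: [180.0, -0.0, 90.0]
wrist_force: [-0.7, -0.1, -0.8]
finger_gap: 0.0304
grip_force: 30.0
```

Request:
apply_moves:
  commands:
    - {"gripper": 1, "linear": [0, 0, 0.005], "yaw": 0}
    - {"gripper": 1, "linear": [0, 0, 0], "yaw": 0}
    - {"gripper": 1, "linear": [0, 0, 0], "yaw": 0}

```text
time_s: 7.4
tool_pos: [0.4469, 0.0128, 0.0396]
eef_rot: [-180.0, 0.0, 90.0]
wrist_force: [0.9, -0.3, -0.9]
finger_gap: 0.0307
grip_force: 30.0
```

Request:
apply_moves:
  commands:
    - {"gripper": 1, "linear": [0, 0, 0.004], "yaw": 0}
    - {"gripper": 1, "linear": [0, 0, 0], "yaw": 0}
    - {"gripper": 1, "linear": [0, 0, 0], "yaw": 0}

```text
time_s: 7.7
tool_pos: [0.447, 0.0128, 0.0394]
eef_rot: [180.0, 0.0, 90.0]
wrist_force: [-4.0, 0.0, 10.0]
finger_gap: 0.0303
grip_force: 30.0
```

Contact reads 10 N at z 39.4, the expected floor height. Release and back up.

Request:
apply_moves:
  commands:
    - {"gripper": 1, "linear": [0, 0, -0.002], "yaw": 0}
    - {"gripper": -0.2, "linear": [0, 0, 0], "yaw": 0}
    - {"gripper": -1, "linear": [0, 0, 0], "yaw": 0}
    - {"gripper": -1, "linear": [0, 0, 0], "yaw": 0}
    - {"gripper": -1, "linear": [0, 0, 0], "yaw": 0}
    - {"gripper": -1, "linear": [0, 0, 0], "yaw": 0}
    - {"gripper": -1, "linear": [0, 0, -0.05], "yaw": 0}
    - {"gripper": -1, "linear": [0, 0, -0.1], "yaw": 0}

```text
time_s: 8.5
tool_pos: [0.4463, 0.0128, 0.0692]
eef_rot: [-179.9, -0.0, 90.0]
wrist_force: [-0.8, 0.7, 0.3]
finger_gap: 0.0828
grip_force: 0.0
```

Request:
apply_moves:
  commands:
    - {"gripper": -1, "linear": [0, 0, -0.2], "yaw": 0}
    - {"gripper": -1, "linear": [0, 0, -0.2], "yaw": 0}
    - {"gripper": -1, "linear": [0, 0, -0.2], "yaw": 0}
    - {"gripper": -1, "linear": [0.1, 0.01, -0.15], "yaw": 0}
    - {"gripper": -1, "linear": [0.18, 0.02, 0], "yaw": 0}
    - {"gripper": -1, "linear": [0.22, 0.02, 0], "yaw": 0}
    - {"gripper": -1, "linear": [0.22, 0.02, 0], "yaw": 0}
    - {"gripper": -1, "linear": [0.2, 0.01, 0], "yaw": 0}

```text
time_s: 9.3
tool_pos: [0.4626, 0.1987, 0.2202]
eef_rot: [180.0, -0.0, 90.0]
wrist_force: [-0.7, -0.0, -0.2]
finger_gap: 0.0941
grip_force: 0.0
```

Request:
apply_moves:
  commands:
    - {"gripper": -1, "linear": [0.2, 0, 0], "yaw": 0}
    - {"gripper": -1, "linear": [0.05, 0, 0], "yaw": 0}
    - {"gripper": -1, "linear": [0, 0, 0], "yaw": 0}
    - {"gripper": -1, "linear": [0, 0, 0], "yaw": 0}

```text
time_s: 9.7
tool_pos: [0.4628, 0.246, 0.2195]
eef_rot: [180.0, 0.0, 90.0]
wrist_force: [0.5, -0.6, -0.5]
finger_gap: 0.0941
grip_force: 0.0
```

```bash
python3 - <<'E'
from h import *
s=sensors.get_state();c=get_calibration("wrist");f=grab_frame("wrist")[:,:,::-1].copy()
print(s["time_s"],s["tool_pos"],s["eef_rot"]);np.savez("w4.npz",K=c["K"],view=c["view"])
cv2.imwrite("pics/w4.png",f)
g1=cv2.resize(f[140:270,205:325],None,fx=4.5,fy=4.5,interpolation=cv2.INTER_CUBIC) # 540x585
cv2.imwrite("pics/c4.png",cv2.convertScaleAbs(g1,alpha=1.6))
t=grab_frame("top")[:,:,::-1];cv2.imwrite("pics/top4.png",t)
E
```

```text
9.7 [0.46278836 0.2459678  0.21949795] [1.79998589e+02 1.33498896e-02 9.00166460e+01]
```

View pics/c4.png

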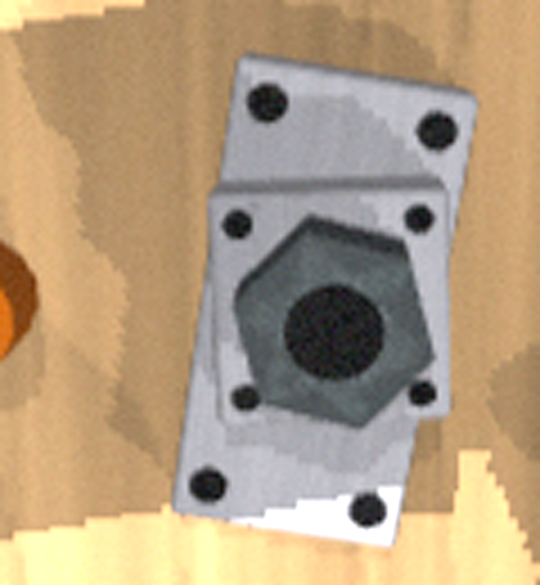

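The nut's top hexagon corners are about (310,228), (404,252), (433,357), (361,427), (257,400) and (237,300), and its bore centre is (334,333).

```bash
python3 - <<'E'
from h import *
c=dict(np.load("w4.npz"))
P=lambda l,z:ray("wrist",np.array(l)/4.5+[205,140]-.4,z,c)*1000
p=P([(310,228),(404,252),(433,357),(361,427),(257,400),(237,300)],.070)
print("nut",p.mean(0).round(1),"bore",P([(334,333)],.070)[0].round(1))
for i in range(6):
    d=p[(i+1)%6]-p[i];print(np.linalg.norm(d).round(1),"normal",(np.degrees(np.arctan2(d[1],d[0]))+90).round(1)%60)
for n,l,z in(("plate",[(267,102),(437,131),(368,510),(208,484)],.022),("block",[(238,224),(419,218),(422,391),(246,398)],.046)):print(n,P(l,z).mean(0).round(1))
t=cv2.imread("pics/top4.png");g=t[215:262,295:345];cv2.imwrite("pics/b4.png",cv2.convertScaleAbs(cv2.resize(g,None,fx=6,fy=6),alpha=1.6))
E
```

```text
nut [463.7 240.4  70. ] bore [463.7 239.3  70. ]
21.0 normal 15.5
24.4 normal 15.9
22.6 normal 15.799999999999997
23.9 normal 14.800000000000011
23.1 normal 10.199999999999989
22.5 normal 14.900000000000006
plate [460.1 232.2  22. ]
block [463.1 238.9  46. ]
```

View pics/b4.png

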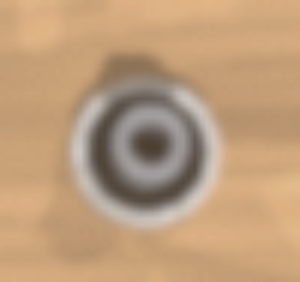

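The bushing lies well centred in the round nest. Next is the nut: turn to 105° yaw (flats at 15°) and go down to TCP z 80.

Request:
apply_moves:
  commands:
    - {"gripper": -1, "linear": [-0.031, 0.005, 0.05], "yaw": 0}
    - {"gripper": -1, "linear": [0, 0, 0.1], "yaw": -1}
    - {"gripper": -1, "linear": [0, 0, 0.15], "yaw": -0.75}
    - {"gripper": -1, "linear": [0, 0, 0.15], "yaw": 0}
    - {"gripper": -1, "linear": [0, 0, 0.13], "yaw": 0}
    - {"gripper": -1, "linear": [0, 0, 0.08], "yaw": 0}
    - {"gripper": -1, "linear": [0, 0, 0.04], "yaw": 0}
    - {"gripper": -1, "linear": [0, 0, 0], "yaw": 0}

```text
time_s: 10.6
tool_pos: [0.4635, 0.2398, 0.0784]
eef_rot: [-179.9, 0.0, 105.0]
wrist_force: [0.3, -0.4, 0.7]
finger_gap: 0.094
grip_force: 0.0
```

Request:
apply_moves:
  commands:
    - {"gripper": 1, "linear": [0, 0, 0], "yaw": 0}
    - {"gripper": 1, "linear": [0, 0, 0], "yaw": 0}
    - {"gripper": 1, "linear": [0, 0, 0], "yaw": 0}
    - {"gripper": 1, "linear": [0, 0, 0], "yaw": 0}
    - {"gripper": 1, "linear": [0, 0, 0], "yaw": 0}
    - {"gripper": 1, "linear": [0, 0, 0], "yaw": 0}
    - {"gripper": 1, "linear": [0, 0, 0], "yaw": 0}
    - {"gripper": 1, "linear": [0, 0, 0], "yaw": 0}

```text
time_s: 11.4
tool_pos: [0.4638, 0.2406, 0.0793]
eef_rot: [-180.0, 0.0, 105.1]
wrist_force: [-1.1, -0.9, 1.1]
finger_gap: 0.0394
grip_force: 30.0
```

Request:
apply_moves:
  commands:
    - {"gripper": 1, "linear": [0, 0, 0], "yaw": 0}
    - {"gripper": 1, "linear": [0, 0, 0], "yaw": 0}

```text
time_s: 11.6
tool_pos: [0.4638, 0.2406, 0.0793]
eef_rot: [-180.0, -0.0, 105.1]
wrist_force: [-1.1, -1.7, 1.4]
finger_gap: 0.0398
grip_force: 30.0
```

Request:
apply_moves:
  commands:
    - {"gripper": 1, "linear": [0, 0, -0.01], "yaw": 0}
    - {"gripper": 1, "linear": [0, 0, -0.05], "yaw": 0}
    - {"gripper": 1, "linear": [0, 0, -0.12], "yaw": 0}
    - {"gripper": 1, "linear": [0, 0, -0.12], "yaw": 0}
    - {"gripper": 1, "linear": [-0.04, 0.12, -0.08], "yaw": 0}
    - {"gripper": 1, "linear": [-0.06, 0.18, 0], "yaw": 0}
    - {"gripper": 1, "linear": [-0.06, 0.2, 0], "yaw": 0}
    - {"gripper": 1, "linear": [-0.06, 0.2, 0], "yaw": 0}

```text
time_s: 12.4
tool_pos: [0.612, 0.2344, 0.1563]
eef_rot: [179.9, -0.0, 105.1]
wrist_force: [0.5, 0.7, -1.4]
finger_gap: 0.0395
grip_force: 30.0
```

Request:
apply_moves:
  commands:
    - {"gripper": 1, "linear": [-0.026, 0.079, 0], "yaw": 0}
    - {"gripper": 1, "linear": [0, 0, 0], "yaw": -0.8}
    - {"gripper": 1, "linear": [0, 0, 0.08], "yaw": -0.8}
    - {"gripper": 1, "linear": [0, 0, 0.12], "yaw": 0}
    - {"gripper": 1, "linear": [0, 0, 0.12], "yaw": 0}
    - {"gripper": 1, "linear": [0, 0, 0.1], "yaw": 0}
    - {"gripper": 1, "linear": [0, 0, 0.04], "yaw": 0}
    - {"gripper": 1, "linear": [0, 0, 0], "yaw": 0}

```text
time_s: 13.2
tool_pos: [0.6268, 0.2335, 0.0628]
eef_rot: [-179.9, -0.0, 118.8]
wrist_force: [0.3, -0.3, -1.0]
finger_gap: 0.0398
grip_force: 30.0
```

```bash
python3 - <<'E'
from h import *
s=sensors.get_state();c=get_calibration("wrist");f=grab_frame("wrist")[:,:,::-1]
print(s["tool_pos"],s["eef_rot"],s["wrist_force"],s["finger_gap"]);np.savez("w5.npz",K=c["K"],view=c["view"])
cv2.imwrite("pics/w5c.png",cv2.resize(cv2.convertScaleAbs(f[180:400,160:400],alpha=1.3),(600,550)))
E
```

```text
[0.62675677 0.23348998 0.06276831] [-1.79916489e+02 -1.56205676e-02  1.18820252e+02] [ 0.27299559 -0.34248539 -1.01535057] 0.03983503289306756
```

View pics/w5c.png

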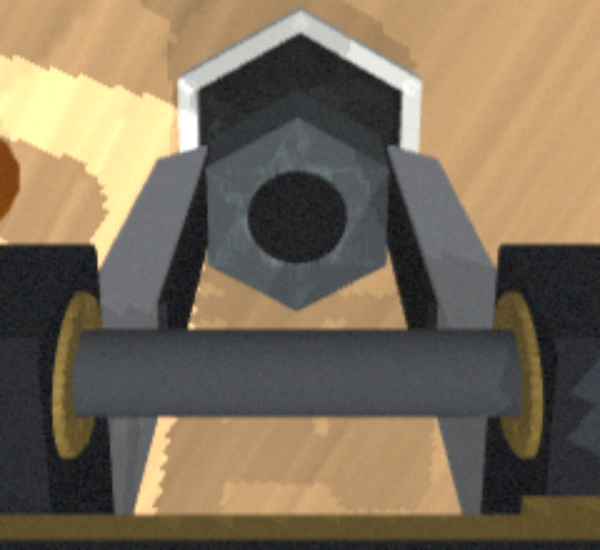

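The nut hangs over the hexagonal nest, aligned with it: rim corner at (301,10), side edges at x=178 and x=421, nut bore at (297,217). Next the offset in tool axes.

```bash
python3 - <<'E'
from h import *
c=dict(np.load("w5.npz"));q=lambda u,v,z:(ray("wrist",(160+u*.4,180+v*.4),z,c)*1000)[0]
a=np.radians(118.8);X=np.array([np.cos(a),np.sin(a),0]);Y=np.array([np.sin(a),-np.cos(a),0])
cor,l,r=q(301,10,.008),q(178,80,.008),q(421,80,.008);nut=q(297,217,.0535);far=q(297,119,.0535);near=q(297,308,.0535)
nest=cor-38.1*X
print(nest,(l+r)/2-19*X,np.linalg.norm(l-r),nut,(far+near)/2,np.linalg.norm(far-near))
d=nest-nut;print(d@X,d@Y)
E
```

```text
[629.00820154 234.09014094   8.        ] [628.71785981 233.85605777   8.        ] 65.94316334470724 [628.62288051 232.7236956   53.5       ] [628.5571278  232.84296838  53.5       ] 45.177887169226324
1.0117953620030964 0.9959494654356675
```

Request:
apply_moves:
  commands:
    - {"gripper": 1, "linear": [0.005, 0.005, 0.04], "yaw": 0}
    - {"gripper": 1, "linear": [0, 0, 0.05], "yaw": 0}
    - {"gripper": 1, "linear": [0, 0, 0.02], "yaw": 0}
    - {"gripper": 1, "linear": [0, 0, 0.01], "yaw": 0}
    - {"gripper": 1, "linear": [0, 0, 0], "yaw": 0}
    - {"gripper": 1, "linear": [0, 0, 0], "yaw": 0}

```text
time_s: 13.85
tool_pos: [0.6276, 0.235, 0.0395]
eef_rot: [180.0, 0.0, 118.8]
wrist_force: [0.6, 0.0, -2.1]
finger_gap: 0.0396
grip_force: 30.0
```

Request:
apply_moves:
  commands:
    - {"gripper": 1, "linear": [0, 0, 0.005], "yaw": 0}
    - {"gripper": 1, "linear": [0, 0, 0], "yaw": 0}
    - {"gripper": 1, "linear": [0, 0, 0], "yaw": 0}

```text
time_s: 14.15
tool_pos: [0.6275, 0.235, 0.0383]
eef_rot: [180.0, 0.0, 118.8]
wrist_force: [0.2, -0.7, -2.3]
finger_gap: 0.0397
grip_force: 30.0
```

Request:
apply_moves:
  commands:
    - {"gripper": 1, "linear": [0, 0, 0.005], "yaw": 0}
    - {"gripper": 1, "linear": [0, 0, 0], "yaw": 0}
    - {"gripper": 1, "linear": [0, 0, 0], "yaw": 0}

```text
time_s: 14.45
tool_pos: [0.6274, 0.235, 0.0372]
eef_rot: [-180.0, -0.0, 118.8]
wrist_force: [0.1, 0.3, -1.2]
finger_gap: 0.0397
grip_force: 30.0
```

Request:
apply_moves:
  commands:
    - {"gripper": 1, "linear": [0, 0, 0.005], "yaw": 0}
    - {"gripper": 1, "linear": [0, 0, 0], "yaw": 0}
    - {"gripper": 1, "linear": [0, 0, 0], "yaw": 0}

```text
time_s: 14.75
tool_pos: [0.6275, 0.235, 0.0363]
eef_rot: [180.0, 0.0, 118.8]
wrist_force: [0.7, 0.1, -0.3]
finger_gap: 0.0395
grip_force: 30.0
```

Request:
apply_moves:
  commands:
    - {"gripper": 1, "linear": [0, 0, 0.003], "yaw": 0}
    - {"gripper": 1, "linear": [0, 0, 0], "yaw": 0}
    - {"gripper": 1, "linear": [0, 0, 0], "yaw": 0}

```text
time_s: 15.05
tool_pos: [0.6275, 0.235, 0.0363]
eef_rot: [180.0, 0.0, 118.8]
wrist_force: [-2.5, -0.1, 5.2]
finger_gap: 0.04
grip_force: 30.0
```

Contact. I release, rise, turn to 91.6° and return over the block.

Request:
apply_moves:
  commands:
    - {"gripper": 0, "linear": [0, 0, 0], "yaw": 0}
    - {"gripper": -1, "linear": [0, 0, 0], "yaw": 0}
    - {"gripper": -1, "linear": [0, 0, 0], "yaw": 0}
    - {"gripper": -1, "linear": [0, 0, 0], "yaw": 0}
    - {"gripper": -1, "linear": [0, 0, 0], "yaw": 0}
    - {"gripper": -1, "linear": [0, 0, -0.05], "yaw": 0}
    - {"gripper": -1, "linear": [0, 0, -0.12], "yaw": 0}
    - {"gripper": -1, "linear": [0, 0, -0.2], "yaw": 0.5}

```text
time_s: 15.85
tool_pos: [0.6264, 0.2346, 0.1089]
eef_rot: [-179.8, -0.0, 114.5]
wrist_force: [0.1, 0.7, 0.5]
finger_gap: 0.0932
grip_force: 0.0
```

Request:
apply_moves:
  commands:
    - {"gripper": -1, "linear": [0, 0, -0.2], "yaw": 1}
    - {"gripper": -1, "linear": [0, 0, -0.15], "yaw": 1}
    - {"gripper": -1, "linear": [0, 0, -0.1], "yaw": 0.665}
    - {"gripper": -1, "linear": [0.01, -0.12, 0], "yaw": 0}
    - {"gripper": -1, "linear": [0.01, -0.2, 0], "yaw": 0}
    - {"gripper": -1, "linear": [0.01, -0.2, 0], "yaw": 0}
    - {"gripper": -1, "linear": [0.01, -0.2, 0], "yaw": 0}
    - {"gripper": -1, "linear": [0, -0.1, 0], "yaw": 0}

```text
time_s: 16.65
tool_pos: [0.4609, 0.2384, 0.2006]
eef_rot: [180.0, -0.0, 91.7]
wrist_force: [0.7, -0.8, 0.9]
finger_gap: 0.0941
grip_force: 0.0
```

Request:
apply_moves:
  commands:
    - {"gripper": -1, "linear": [0, 0, 0], "yaw": 0}
    - {"gripper": -1, "linear": [0, 0, 0], "yaw": 0}

```text
time_s: 16.85
tool_pos: [0.4638, 0.2385, 0.2006]
eef_rot: [179.9, -0.0, 91.6]
wrist_force: [0.5, -0.1, 0.2]
finger_gap: 0.0941
grip_force: 0.0
```

```bash
python3 - <<'E'
from h import *
s=sensors.get_state();c=get_calibration("wrist");f=grab_frame("wrist")[:,:,::-1]
print(s["time_s"],s["tool_pos"],s["eef_rot"]);np.savez("w6.npz",K=c["K"],view=c["view"])
cv2.imwrite("pics/w6.png",cv2.convertScaleAbs(cv2.resize(f[130:280,200:480],None,fx=2.8,fy=2.8,interpolation=cv2.INTER_CUBIC),alpha=1.4))
E
```

```text
16.85 [0.46376586 0.23847713 0.20063419] [ 1.79911810e+02 -3.13828927e-02  9.16324443e+01]
```

View pics/w6.png

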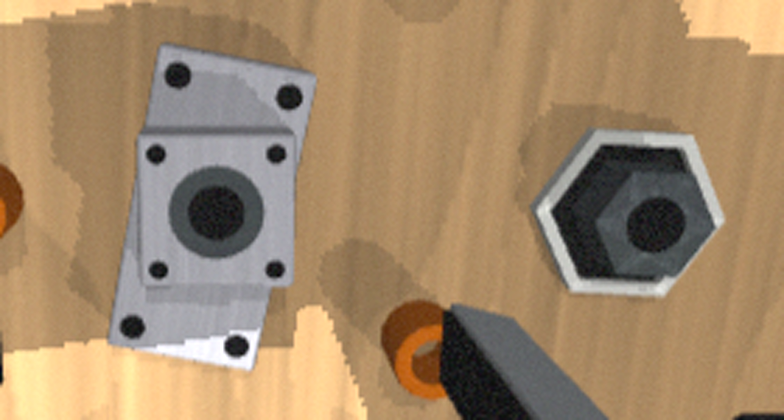

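The nut sits inside the hexagonal nest at (657,224). The block, with a painted bore, has holes at (156,154), (276,153), (275,269) and (158,270). I measure both.

```bash
python3 - <<'E'
from h import *
c=dict(np.load("w6.npz"));P=lambda l,z:ray("wrist",np.array(l)/2.8+[200,130]-.4,z,c)*1000
p=P([(156,154),(276,153),(275,269),(158,270)],.046);print("block",p.mean(0).round(1),np.degrees([np.arctan2(*(p[i]-p[j])[1::-1]) for i,j in((1,0),(2,3))]))
print("nut",P([(657,224)],.027)[0],"nest",P([(601,129),(693,136),(723,221),(662,297),(572,291),(532,208)],.008).mean(0))
p=P([(178,75),(289,97),(236,346),(132,327)],.022);print("plate",p.mean(0).round(1),np.degrees([np.arctan2(*(p[i]-p[j])[1::-1]) for i,j in((0,3),(1,2))]))
E
```

```text
block [463.  238.9  46. ] [2.13507962 2.14859149]
nut [630.17827086 234.86510201  27.        ] nest [628.68196016 233.95880884   8.        ]
plate [460.  232.1  22. ] [80.55476611 80.59403014]
```

Request:
apply_moves:
  commands:
    - {"gripper": -1, "linear": [0.002, -0.004, 0.08], "yaw": 0}
    - {"gripper": -1, "linear": [0, 0, 0.15], "yaw": 0}
    - {"gripper": -1, "linear": [0, 0, 0.15], "yaw": 0}
    - {"gripper": -1, "linear": [0, 0, 0.15], "yaw": 0}
    - {"gripper": -1, "linear": [0, 0, 0.11], "yaw": 0}
    - {"gripper": -1, "linear": [0, 0, 0.06], "yaw": 0}
    - {"gripper": -1, "linear": [0, 0, 0.02], "yaw": 0}
    - {"gripper": -1, "linear": [0, 0, 0], "yaw": 0}

```text
time_s: 17.7
tool_pos: [0.4629, 0.2387, 0.0558]
eef_rot: [-180.0, 0.0, 91.6]
wrist_force: [-0.1, 0.6, 0.8]
finger_gap: 0.0942
grip_force: 0.0
```

Request:
apply_moves:
  commands:
    - {"gripper": 1, "linear": [0, 0, 0], "yaw": 0}
    - {"gripper": 1, "linear": [0, 0, 0], "yaw": 0}
    - {"gripper": 1, "linear": [0, 0, 0], "yaw": 0}
    - {"gripper": 1, "linear": [0, 0, 0], "yaw": 0}
    - {"gripper": 1, "linear": [0, 0, 0], "yaw": 0}
    - {"gripper": 1, "linear": [0, 0, 0], "yaw": 0}
    - {"gripper": 1, "linear": [0, 0, 0], "yaw": 0}
    - {"gripper": 1, "linear": [0, 0, 0], "yaw": 0}

```text
time_s: 18.5
tool_pos: [0.4625, 0.2388, 0.0558]
eef_rot: [180.0, -0.0, 91.6]
wrist_force: [-0.9, -0.2, 3.3]
finger_gap: 0.0562
grip_force: 30.0
```

Request:
apply_moves:
  commands:
    - {"gripper": 1, "linear": [0, 0, -0.01], "yaw": 0}
    - {"gripper": 1, "linear": [0, 0, -0.05], "yaw": 0}
    - {"gripper": 1, "linear": [0, 0, -0.12], "yaw": 0}
    - {"gripper": 1, "linear": [0, 0, -0.15], "yaw": 0}
    - {"gripper": 1, "linear": [-0.08, 0.02, -0.12], "yaw": 0}
    - {"gripper": 1, "linear": [-0.15, 0.05, -0.05], "yaw": 0}
    - {"gripper": 1, "linear": [-0.2, 0.065, 0], "yaw": 0}
    - {"gripper": 1, "linear": [-0.2, 0.065, 0], "yaw": 0}

```text
time_s: 19.3
tool_pos: [0.5063, 0.1127, 0.1567]
eef_rot: [179.9, -0.0, 91.7]
wrist_force: [0.0, -0.0, -2.0]
finger_gap: 0.0555
grip_force: 30.0
```

Request:
apply_moves:
  commands:
    - {"gripper": 1, "linear": [-0.2, 0.065, 0], "yaw": 0}
    - {"gripper": 1, "linear": [-0.2, 0.065, 0], "yaw": 0}
    - {"gripper": 1, "linear": [-0.2, 0.065, 0], "yaw": 0}
    - {"gripper": 1, "linear": [-0.2, 0.065, 0], "yaw": 0}
    - {"gripper": 1, "linear": [-0.2, 0.065, 0], "yaw": 0}
    - {"gripper": 1, "linear": [-0.2, 0.065, 0], "yaw": 0}
    - {"gripper": 1, "linear": [-0.2, 0.065, 0], "yaw": 0}
    - {"gripper": 1, "linear": [-0.2, 0.065, 0], "yaw": 0}

```text
time_s: 20.1
tool_pos: [0.6192, -0.2048, 0.1562]
eef_rot: [180.0, -0.0, 91.6]
wrist_force: [0.9, 0.7, -2.1]
finger_gap: 0.0556
grip_force: 30.0
```

Request:
apply_moves:
  commands:
    - {"gripper": 1, "linear": [-0.15, 0.05, 0], "yaw": 0}
    - {"gripper": 1, "linear": [0, 0, 0], "yaw": -0.8}
    - {"gripper": 1, "linear": [0, 0, 0], "yaw": -1}
    - {"gripper": 1, "linear": [0, 0, 0], "yaw": -1}
    - {"gripper": 1, "linear": [0, 0, 0], "yaw": -1}
    - {"gripper": 1, "linear": [0, 0, 0], "yaw": -0.6}
    - {"gripper": 1, "linear": [0, 0, 0], "yaw": 0}
    - {"gripper": 1, "linear": [0, 0, 0], "yaw": 0}

```text
time_s: 20.9
tool_pos: [0.6298, -0.2327, 0.1559]
eef_rot: [-180.0, -0.0, 129.3]
wrist_force: [0.5, -0.4, -3.0]
finger_gap: 0.0559
grip_force: 30.0
```

Request:
apply_moves:
  commands:
    - {"gripper": 1, "linear": [0.009, -0.01, 0.06], "yaw": 0}
    - {"gripper": 1, "linear": [0, 0, 0.12], "yaw": 0}
    - {"gripper": 1, "linear": [0, 0, 0.12], "yaw": 0}
    - {"gripper": 1, "linear": [0, 0, 0.11], "yaw": 0}
    - {"gripper": 1, "linear": [0, 0, 0.06], "yaw": 0}
    - {"gripper": 1, "linear": [0, 0, 0], "yaw": 0}
    - {"gripper": 1, "linear": [0, 0, 0], "yaw": 0}

```text
time_s: 21.6
tool_pos: [0.6274, -0.2328, 0.0623]
eef_rot: [180.0, 0.0, 129.4]
wrist_force: [1.1, 0.9, -2.6]
finger_gap: 0.0558
grip_force: 30.0
```

```bash
python3 - <<'E'
from h import *
s=sensors.get_state();c=get_calibration("wrist");f=grab_frame("wrist")[:,:,::-1]
print(s["tool_pos"],s["eef_rot"],s["wrist_force"],s["finger_gap"]);np.savez("w7.npz",K=c["K"],view=c["view"])
cv2.imwrite("pics/w7c.png",cv2.resize(cv2.convertScaleAbs(f[180:400,160:400],alpha=1.3),(600,550)))
E
```

```text
[ 0.62742849 -0.23276368  0.06229157] [1.79980188e+02 3.62783018e-02 1.29403663e+02] [ 1.07550757  0.94123686 -2.57463691] 0.05575281189946744
```

View pics/w7c.png

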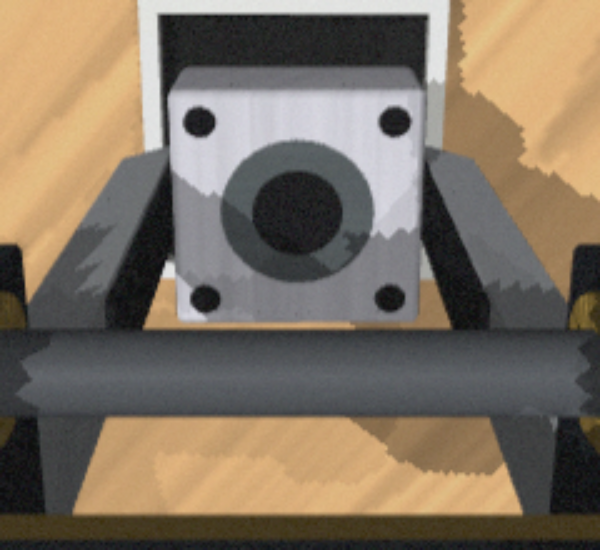

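The block hangs over the square nest, aligned with it. Rim outer sides are at x≈141 and x≈448, inner far edge at y=14, near outer edge at y≈278. Block holes are at (200,122), (395,121), (390,298) and (205,298).

```bash
python3 - <<'E'
from h import *
c=dict(np.load("w7.npz"));q=lambda u,v,z:(ray("wrist",(160+u*.4,180+v*.4),z,c)*1000)[0]
a=np.radians(129.4);X=np.array([np.cos(a),np.sin(a),0]);Y=np.array([np.sin(a),-np.cos(a),0])
z=.0623-.0338+.024
b=np.mean([q(200,122,z),q(395,121,z),q(390,298,z),q(205,298,z)],0)
for n,p in(("L",q(143,40,.008)),("R",q(447,40,.008)),("far in",q(297,14,.008)),("near out",q(170,278,.008)),("near out2",q(428,279,.008))): print(n,(p-b)@X,(p-b)@Y)
print(b)
E
```

```text
L 30.13628252505689 -41.249900480106945
R 30.188464076334284 40.02355988485124
far in 37.18526400616352 -0.08944674211228687
near out -39.852334019075556 -36.68857110997598
near out2 -40.13631308477494 37.828702562870696
[ 629.16799937 -232.49913276   52.5       ]
```

Request:
apply_moves:
  commands:
    - {"gripper": 1, "linear": [0.005, -0.003, 0.04], "yaw": 0}
    - {"gripper": 1, "linear": [0, 0, 0.05], "yaw": 0}
    - {"gripper": 1, "linear": [0, 0, 0.02], "yaw": 0}
    - {"gripper": 1, "linear": [0, 0, 0.008], "yaw": 0}
    - {"gripper": 1, "linear": [0, 0, 0.003], "yaw": 0}
    - {"gripper": 1, "linear": [0, 0, 0], "yaw": 0}
    - {"gripper": 1, "linear": [0, 0, 0], "yaw": 0}

```text
time_s: 22.35
tool_pos: [0.6262, -0.2323, 0.0378]
eef_rot: [180.0, 0.0, 129.4]
wrist_force: [-0.3, -0.1, -2.6]
finger_gap: 0.0556
grip_force: 30.0
```

Request:
apply_moves:
  commands:
    - {"gripper": 1, "linear": [0, 0, 0.005], "yaw": 0}
    - {"gripper": 1, "linear": [0, 0, 0], "yaw": 0}
    - {"gripper": 1, "linear": [0, 0, 0], "yaw": 0}

```text
time_s: 22.65
tool_pos: [0.6263, -0.2323, 0.0369]
eef_rot: [180.0, 0.0, 129.4]
wrist_force: [0.0, 0.6, 2.9]
finger_gap: 0.0553
grip_force: 30.0
```

Contact. Release, rise, turn to 80.6° and return to the plate.

Request:
apply_moves:
  commands:
    - {"gripper": 0, "linear": [0, 0, 0], "yaw": 0}
    - {"gripper": -1, "linear": [0, 0, 0], "yaw": 0}
    - {"gripper": -1, "linear": [0, 0, 0], "yaw": 0}
    - {"gripper": -1, "linear": [0, 0, 0], "yaw": 0}
    - {"gripper": -1, "linear": [0, 0, 0], "yaw": 0}
    - {"gripper": -1, "linear": [0, 0, -0.05], "yaw": 0}
    - {"gripper": -1, "linear": [0, 0, -0.12], "yaw": 0}
    - {"gripper": -1, "linear": [0, 0, -0.2], "yaw": 0.68}

```text
time_s: 23.45
tool_pos: [0.6251, -0.2319, 0.1097]
eef_rot: [-179.9, -0.2, 123.6]
wrist_force: [0.4, -0.4, 1.2]
finger_gap: 0.0939
grip_force: 0.0
```

Request:
apply_moves:
  commands:
    - {"gripper": -1, "linear": [0, 0, -0.2], "yaw": 1}
    - {"gripper": -1, "linear": [0, 0, -0.15], "yaw": 1}
    - {"gripper": -1, "linear": [0, 0, -0.05], "yaw": 1}
    - {"gripper": -1, "linear": [0, 0, 0], "yaw": 1}
    - {"gripper": -1, "linear": [0, 0, 0], "yaw": 1}
    - {"gripper": -1, "linear": [0, 0, 0], "yaw": 0}
    - {"gripper": -1, "linear": [0, 0, 0], "yaw": 0}

```text
time_s: 24.15
tool_pos: [0.6261, -0.2323, 0.1909]
eef_rot: [180.0, 0.0, 80.9]
wrist_force: [0.1, 1.2, -0.5]
finger_gap: 0.0943
grip_force: 0.0
```

```bash
python3 - <<'E'
from h import *
s=sensors.get_state();p=s["tool_pos"]*1000;a=np.radians(s["eef_rot"][2]);print(s["time_s"],p,s["eef_rot"],s["finger_gap"])
X=np.array([np.cos(a),np.sin(a)]);Y=np.array([np.sin(a),-np.cos(a)])
d=np.array([460,232.1])-p[:2];print("to plate",d@X/200,d@Y/200)
# wrist/plate nest measured from here and top check of block
c=get_calibration("wrist");f=grab_frame("wrist")[:,:,::-1];cv2.imwrite("pics/w8.png",f);np.savez("w8.npz",K=c["K"],view=c["view"])
hsv=cv2.cvtColor(f,cv2.COLOR_BGR2HSV);m=(hsv[...,1]<50)&(hsv[...,2]>100)
for b in blobs(m,300,20000): print(b.mean(0).round(),rect(ray("wrist",b,.008,c)))
E
```

```text
24.15 [ 626.05514864 -232.25685028  190.89623823] [1.79981384e+02 4.23071690e-03 8.08790224e+01] 0.09434162450879267
to plate 2.1608122685608726 -1.1878258541326445
[279. 198.] [ 627.1 -232.3   82.8   82.6   39.3]
[111. 205.] [ 444.8 -213.8  147.    86.6   63.5]
```

Request:
apply_moves:
  commands:
    - {"gripper": -1, "linear": [0.1, -0.055, 0], "yaw": 0}
    - {"gripper": -1, "linear": [0.2, -0.11, 0], "yaw": 0}
    - {"gripper": -1, "linear": [0.2, -0.11, 0], "yaw": 0}
    - {"gripper": -1, "linear": [0.2, -0.11, 0], "yaw": 0}
    - {"gripper": -1, "linear": [0.2, -0.11, 0], "yaw": 0}
    - {"gripper": -1, "linear": [0.2, -0.11, 0], "yaw": 0}
    - {"gripper": -1, "linear": [0.2, -0.11, 0], "yaw": 0}
    - {"gripper": -1, "linear": [0.2, -0.11, 0], "yaw": 0}

```text
time_s: 25.0
tool_pos: [0.5113, 0.0922, 0.1908]
eef_rot: [180.0, -0.0, 80.8]
wrist_force: [0.8, -0.1, 0.5]
finger_gap: 0.0943
grip_force: 0.0
```

Request:
apply_moves:
  commands:
    - {"gripper": -1, "linear": [0.2, -0.11, 0], "yaw": 0}
    - {"gripper": -1, "linear": [0.2, -0.11, 0], "yaw": 0}
    - {"gripper": -1, "linear": [0.17, -0.1, 0], "yaw": 0}
    - {"gripper": -1, "linear": [0.09, -0.043, 0], "yaw": 0}
    - {"gripper": -1, "linear": [0.2, 0, 0], "yaw": 0.03}
    - {"gripper": -1, "linear": [0, 0, 0], "yaw": 0}
    - {"gripper": -1, "linear": [0, 0, 0], "yaw": 0}

```text
time_s: 25.7
tool_pos: [0.4684, 0.2725, 0.1903]
eef_rot: [-180.0, 0.0, 80.6]
wrist_force: [0.8, 0.0, -0.2]
finger_gap: 0.0943
grip_force: 0.0
```

```bash
python3 - <<'E'
from h import *
s=sensors.get_state();p=s["tool_pos"]*1000;a=np.radians(s["eef_rot"][2]);print(s["time_s"],p,s["eef_rot"],s["finger_gap"])
X=np.array([np.cos(a),np.sin(a)]);Y=np.array([np.sin(a),-np.cos(a)])
d=np.array([460,232.1])-p[:2];print("to plate",d@X/200,d@Y/200)
c=get_calibration("wrist");f=grab_frame("wrist")[:,:,::-1];cv2.imwrite("pics/w9.png",cv2.convertScaleAbs(f,alpha=1.2));np.savez("w9.npz",K=c["K"],view=c["view"])
E
```

```text
25.7 [468.36980591 272.46280178 190.29520374] [-1.79983430e+02  2.05371162e-02  8.05725633e+01] 0.09426009602015745
to plate -0.20594307923864716 -0.008227003306036824
```

View pics/w9.png

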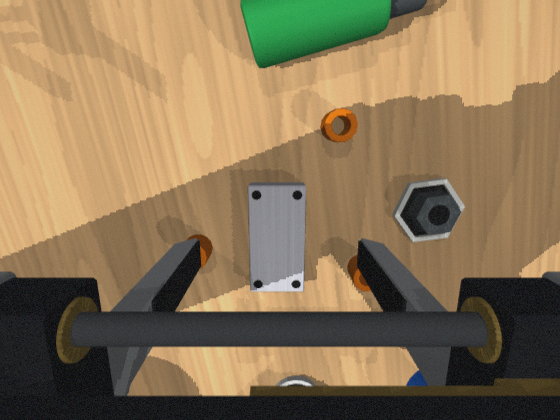

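The plate lies bare and aligned with the tool, holes at (257,195), (298,195), (296,284) and (258,284). The decoys lie outside the open fingers. I confirm the offset.

```bash
python3 - <<'E'
from h import *
c=dict(np.load("w9.npz"));p=ray("wrist",[(257,195),(298,195),(296,284),(258,284)],.022,c).mean(0)*1000
s=sensors.get_state();t=s["tool_pos"]*1000;a=np.radians(s["eef_rot"][2])
X=np.array([np.cos(a),np.sin(a)]);Y=np.array([np.sin(a),-np.cos(a)]);d=p[:2]-t[:2];print(p,d@X/200,d@Y/200)
f=cv2.imread("pics/w9.png");hsv=cv2.cvtColor(f,cv2.COLOR_BGR2HSV)
for b in blobs((hsv[...,0]<14)&(hsv[...,1]>150)&(hsv[...,2]>60),80,3000):
    e=ray("wrist",b,.02,c)[:,:2]*1000-p[:2];print("decoy in tool x",(e@X).min(),(e@X).max(),"y",(e@Y).min(),(e@Y).max())
E
```

```text
[460.59614233 231.37680989  22.        ] -0.20588170906938014 -0.0054554147757257575
decoy in tool x -58.32487473222729 -16.49251223285307 y 77.7395187169623 100.19891769485457
decoy in tool x -22.678703368617416 6.012907066365553 y -92.5910395730646 -71.51466627935133
decoy in tool x 110.45918780481996 131.32074009025365 y 59.24479307785155 77.59749124795616
```

Request:
apply_moves:
  commands:
    - {"gripper": -1, "linear": [-0.1, -0.006, 0], "yaw": 0}
    - {"gripper": -1, "linear": [-0.106, 0, 0.05], "yaw": 0}
    - {"gripper": -1, "linear": [0, 0, 0.12], "yaw": 0}
    - {"gripper": -1, "linear": [0, 0, 0.15], "yaw": 0}
    - {"gripper": -1, "linear": [0, 0, 0.15], "yaw": 0}
    - {"gripper": -1, "linear": [0, 0, 0.15], "yaw": 0}
    - {"gripper": -1, "linear": [0, 0, 0.1], "yaw": 0}
    - {"gripper": -1, "linear": [0, 0, 0.05], "yaw": 0}

```text
time_s: 26.55
tool_pos: [0.46, 0.2305, 0.035]
eef_rot: [-179.9, 0.1, 80.3]
wrist_force: [-0.1, 0.3, -0.1]
finger_gap: 0.0937
grip_force: 0.0
```

Request:
apply_moves:
  commands:
    - {"gripper": -1, "linear": [0, 0, 0.01], "yaw": 0}
    - {"gripper": 1, "linear": [0, 0, 0], "yaw": 0}
    - {"gripper": 1, "linear": [0, 0, 0], "yaw": 0}
    - {"gripper": 1, "linear": [0, 0, 0], "yaw": 0}
    - {"gripper": 1, "linear": [0, 0, 0], "yaw": 0}
    - {"gripper": 1, "linear": [0, 0, 0], "yaw": 0}
    - {"gripper": 1, "linear": [0, 0, 0], "yaw": 0}
    - {"gripper": 1, "linear": [0, 0, 0], "yaw": 0}

```text
time_s: 27.35
tool_pos: [0.4605, 0.2319, 0.0348]
eef_rot: [-180.0, -0.0, 80.4]
wrist_force: [-3.9, -0.6, 5.9]
finger_gap: 0.0598
grip_force: 30.0
```

Request:
apply_moves:
  commands:
    - {"gripper": 1, "linear": [0, 0, 0], "yaw": 0}
    - {"gripper": 1, "linear": [0, 0, 0], "yaw": 0}

```text
time_s: 27.55
tool_pos: [0.4605, 0.2318, 0.0348]
eef_rot: [-180.0, -0.0, 80.4]
wrist_force: [-3.1, -0.9, 6.0]
finger_gap: 0.0594
grip_force: 30.0
```

Request:
apply_moves:
  commands:
    - {"gripper": 1, "linear": [0, 0, -0.01], "yaw": 0}
    - {"gripper": 1, "linear": [0, 0, -0.04], "yaw": 0}
    - {"gripper": 1, "linear": [0, 0, -0.1], "yaw": 0}
    - {"gripper": 1, "linear": [0, 0, -0.12], "yaw": 0}
    - {"gripper": 1, "linear": [0, 0, -0.12], "yaw": 0}
    - {"gripper": 1, "linear": [-0.06, 0.008, -0.07], "yaw": 0}
    - {"gripper": 1, "linear": [-0.12, 0.016, -0.03], "yaw": 0}
    - {"gripper": 1, "linear": [-0.16, 0.021, 0], "yaw": 0}

```text
time_s: 28.35
tool_pos: [0.4582, 0.1631, 0.1337]
eef_rot: [179.9, -0.0, 80.4]
wrist_force: [0.6, -0.5, -4.4]
finger_gap: 0.0599
grip_force: 30.0
```

Request:
apply_moves:
  commands:
    - {"gripper": 1, "linear": [-0.2, 0.027, 0], "yaw": 0}
    - {"gripper": 1, "linear": [-0.2, 0.027, 0], "yaw": 0}
    - {"gripper": 1, "linear": [-0.2, 0.027, 0], "yaw": 0}
    - {"gripper": 1, "linear": [-0.2, 0.027, 0], "yaw": 0}
    - {"gripper": 1, "linear": [-0.2, 0.027, 0], "yaw": 0}
    - {"gripper": 1, "linear": [-0.2, 0.027, 0], "yaw": 0}
    - {"gripper": 1, "linear": [-0.2, 0.027, 0], "yaw": 0}
    - {"gripper": 1, "linear": [-0.2, 0.027, 0], "yaw": 0}

```text
time_s: 29.15
tool_pos: [0.4466, -0.1612, 0.1328]
eef_rot: [180.0, 0.0, 80.4]
wrist_force: [1.1, -0.4, -3.6]
finger_gap: 0.0597
grip_force: 30.0
```

Request:
apply_moves:
  commands:
    - {"gripper": 1, "linear": [-0.16, 0.02, 0], "yaw": 0}
    - {"gripper": 1, "linear": [-0.11, 0.015, 0], "yaw": 0}
    - {"gripper": 1, "linear": [0, 0, 0], "yaw": 0.5}
    - {"gripper": 1, "linear": [0, 0, 0], "yaw": 0.9}
    - {"gripper": 1, "linear": [0, 0, 0], "yaw": 0.58}
    - {"gripper": 1, "linear": [0, 0, 0], "yaw": 0}
    - {"gripper": 1, "linear": [0, 0, 0], "yaw": 0}
    - {"gripper": 1, "linear": [0, 0, 0], "yaw": 0}

```text
time_s: 29.95
tool_pos: [0.4448, -0.2139, 0.1325]
eef_rot: [180.0, 0.0, 63.5]
wrist_force: [-0.1, -0.2, -3.9]
finger_gap: 0.0594
grip_force: 30.0
```

Excellent position. I lower to about 60 and check against the rim.

Request:
apply_moves:
  commands:
    - {"gripper": 1, "linear": [0.002, 0.002, 0.04], "yaw": 0}
    - {"gripper": 1, "linear": [0, 0, 0.1], "yaw": 0}
    - {"gripper": 1, "linear": [0, 0, 0.12], "yaw": 0}
    - {"gripper": 1, "linear": [0, 0, 0.07], "yaw": 0}
    - {"gripper": 1, "linear": [0, 0, 0.03], "yaw": 0}
    - {"gripper": 1, "linear": [0, 0, 0], "yaw": 0}
    - {"gripper": 1, "linear": [0, 0, 0], "yaw": 0}

```text
time_s: 30.65
tool_pos: [0.4457, -0.2139, 0.061]
eef_rot: [180.0, 0.0, 63.4]
wrist_force: [-1.0, 0.3, -5.1]
finger_gap: 0.0597
grip_force: 30.0
```

```bash
python3 - <<'E'
from h import *
s=sensors.get_state();c=get_calibration("wrist");f=grab_frame("wrist")[:,:,::-1]
print(s["tool_pos"],s["eef_rot"],s["wrist_force"],s["finger_gap"]);np.savez("w10.npz",K=c["K"],view=c["view"])
cv2.imwrite("pics/w10c.png",cv2.resize(cv2.convertScaleAbs(f[130:350,160:400],alpha=1.3),(600,550)))
E
```

```text
[ 0.44571543 -0.21389121  0.06095263] [1.79955581e+02 2.40163629e-03 6.33611211e+01] [-1.04334496  0.25894841 -5.07282937] 0.05965687026218366
```

View pics/w10c.png

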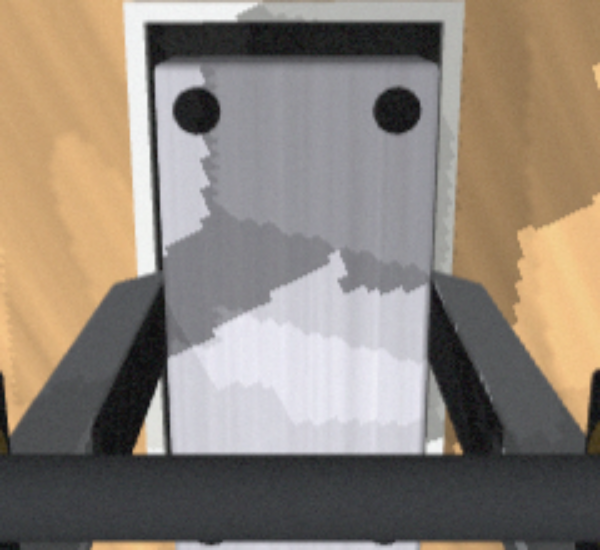

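The plate hangs over the oblong nest: rim outer corners (124,2) and (464,2), inner far edge y=23. The plate's far holes are at (197,110) and (397,110).

```bash
python3 - <<'E'
from h import *
c=dict(np.load("w10.npz"));q=lambda u,v,z:(ray("wrist",(160+u*.4,130+v*.4),z,c)*1000)[0]
a=np.radians(63.4);X=np.array([np.cos(a),np.sin(a),0]);Y=np.array([np.sin(a),-np.cos(a),0])
z=.061-.0348+.022;b=(q(197,110,z)+q(397,110,z))/2-50*X
for n,p,e in(("L",q(125,3,.008),(73,-43)),("R",q(464,3,.008),(73,43)),("far in",q(297,23,.008),(68,0)),("hole sep",q(397,110,z),(50,21))): print(n,(p-b)@X-e[0],(p-b)@Y-e[1])
print(b)
E
```

```text
L -1.062829611465176 -0.4251662386513644
R -1.06510483318948 -0.6832271385228239
far in -0.9974777870341285 0.06873569258453927
hole sep -0.003701054073573573 0.07432929546777345
[ 445.91630795 -213.83363309   48.2       ]
```

Request:
apply_moves:
  commands:
    - {"gripper": 1, "linear": [-0.005, -0.002, 0.04], "yaw": 0}
    - {"gripper": 1, "linear": [0, 0, 0.04], "yaw": 0}
    - {"gripper": 1, "linear": [0, 0, 0.02], "yaw": 0}
    - {"gripper": 1, "linear": [0, 0, 0.008], "yaw": 0}
    - {"gripper": 1, "linear": [0, 0, 0.003], "yaw": 0}
    - {"gripper": 1, "linear": [0, 0, 0], "yaw": 0}
    - {"gripper": 1, "linear": [0, 0, 0], "yaw": 0}

```text
time_s: 31.4
tool_pos: [0.4447, -0.2145, 0.0384]
eef_rot: [180.0, 0.0, 63.3]
wrist_force: [0.2, 0.0, -4.4]
finger_gap: 0.0596
grip_force: 30.0
```

Request:
apply_moves:
  commands:
    - {"gripper": 1, "linear": [0, 0, 0.004], "yaw": 0}
    - {"gripper": 1, "linear": [0, 0, 0], "yaw": 0}
    - {"gripper": 1, "linear": [0, 0, 0], "yaw": 0}

```text
time_s: 31.7
tool_pos: [0.4448, -0.2145, 0.0378]
eef_rot: [180.0, 0.0, 63.3]
wrist_force: [-1.7, 0.9, 2.6]
finger_gap: 0.0596
grip_force: 30.0
```

Contact. Release and retreat.

Request:
apply_moves:
  commands:
    - {"gripper": 0, "linear": [0, 0, 0], "yaw": 0}
    - {"gripper": -1, "linear": [0, 0, 0], "yaw": 0}
    - {"gripper": -1, "linear": [0, 0, 0], "yaw": 0}
    - {"gripper": -1, "linear": [0, 0, 0], "yaw": 0}
    - {"gripper": -1, "linear": [0, 0, 0], "yaw": 0}
    - {"gripper": -1, "linear": [0, 0, -0.05], "yaw": 0}
    - {"gripper": -1, "linear": [0, 0, -0.12], "yaw": 0}
    - {"gripper": -1, "linear": [0, 0, -0.2], "yaw": 0}

```text
time_s: 32.5
tool_pos: [0.4437, -0.214, 0.1114]
eef_rot: [-179.8, -0.0, 63.3]
wrist_force: [0.6, -0.3, 0.8]
finger_gap: 0.0937
grip_force: 0.0
```

Request:
apply_moves:
  commands:
    - {"gripper": -1, "linear": [-0.1, 0, -0.2], "yaw": 0}
    - {"gripper": -1, "linear": [-0.15, 0, -0.2], "yaw": 0}
    - {"gripper": -1, "linear": [-0.15, 0, -0.1], "yaw": 0}
    - {"gripper": -1, "linear": [-0.15, 0, 0], "yaw": 0}
    - {"gripper": -1, "linear": [-0.15, 0, 0], "yaw": 0}
    - {"gripper": -1, "linear": [-0.1, 0, 0], "yaw": 0}
    - {"gripper": -1, "linear": [0, 0, 0], "yaw": 0}
    - {"gripper": -1, "linear": [0, 0, 0], "yaw": 0}

```text
time_s: 33.3
tool_pos: [0.3728, -0.3572, 0.2118]
eef_rot: [180.0, -0.0, 63.3]
wrist_force: [0.1, 0.1, 0.2]
finger_gap: 0.0942
grip_force: 0.0
```

```bash
python3 - <<'E'
from h import *
s=sensors.get_state();print(s["time_s"],s["tool_pos"],s["wrist_force"],s["finger_gap"])
f=grab_frame("scene")[:,:,::-1]
cv2.imwrite("pics/fin.png",cv2.convertScaleAbs(cv2.resize(f[110:420,80:470],(755,600)),alpha=1.4))
E
```

```text
33.3 [ 0.37280611 -0.35716535  0.21181037] [0.11811714 0.08549981 0.20403071] 0.09417907463730503
```

View pics/fin.png

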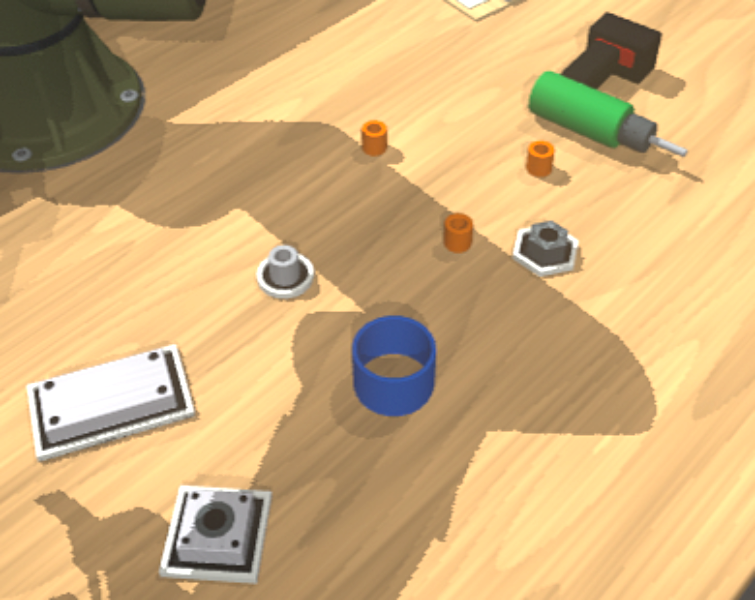

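All four parts lie flat in their nests: bushing (285,265), nut (548,245), block (215,530) and plate (110,395). The pipe, driver and decoys are where they were.

```bash
python3 -c "
from workcell import job;print(job.hand_in())"
```

```text
the job is handed in; nothing more can be done
None
```

The stack is taken apart and the job is handed in: the bushing, nut, block and plate each lie flat in their own nests, with the pipe offcut and driver left undisturbed, at about 33 s of the 120 s allowed.

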